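# Press a row of sample-tube stoppers home

### The arm

A 7-joint arm with a two-finger parallel gripper is mounted at the origin on the work surface. World frame = base frame: x ahead of the robot, y to its left, z up, the work surface at z = 0. Lengths are in m, angles in rad, forces in N, time in s.
With the tool pointing down it reaches from about 0.425 to 0.925 m from the base axis. Payload 6.8 kg.
Tool frame: the origin (TCP) lies at the very end of the fingers, on their centre line; the grasp point (between the pads) lies 19 mm behind it (r.grip_depth is the distance from the TCP to the grasp point, in m); z points along the fingers, y is the direction in which the jaws open and shut (so a half turn about z gives the same grasp; the last joint's range is limited). The gripper opens to 85 mm and grips with 20 to 120 N. Pads are 22 mm wide; open, the fingers measure 114 mm over their backs; the gripper's body (76 mm by 85 mm) begins 54 mm behind the grasp point. The pads swing forward as they close: fully open they stand 13 mm farther back than shut.
Start: joints at [-1.368, 0.477, 0.022, 1.555, -0.011, 1.109, -0.083], TCP at [0.206, 0.643, 0.231] pointing down, gripper open.
Joint ranges: [-2.96, 2.96], [-0.34, 2.1], [-1.41, 1.46], [0.24, 2.44], [-1.37, 4.51], [0.17, 1.92], [-2.96, 2.96]. Speed limits (rad/s): [2.39, 2.39, 3.14, 3.14, 3.14, 3.14, 3.14].

### API

Orientations are given as a rotation vector (axis times angle).
In Python, from bench import status, eyes, workorder, spotter, r gives the robot as it stands.
- The arm moves only by the tool drive_tool, never from a script. Its argument "commands" is a list of rows, each an object of numbers: "rx", "ry", "rz": the turn, a rotation vector about the world's x, y, z normalised to -1 to 1, where 1 is 8 degrees; "tx", "ty", "tz": the shift along the world's x, y, z normalised to -1 to 1, where 1 is 20 mm; "grip": the closure, from -1 (fully open) to 1 (shut). A call has 1 to 10 rows; each row shifts and turns the commanded pose from where the row before left it; what a row does not reach is not made up. A row lasts 1/8 s, in which the tool goes at most 62.5 mm and 10.7 degrees, less where a joint would pass 70% of its speed; a pose out of reach is approached as far as the arm can. A call with a number of a shift or a turn outside -1 to 1 is refused whole. A call with a gripper value outside its range is refused whole. The fingers move at their own pace and stop on an object; "grip_force" is the grip in N (left out, the last holds). Time passes only in rows, so rows that do not move let the fingers close. It gives the time, the measured TCP pose, the force and the opening at its end, in the units of the state.
- status.get_obs(): the state, without advancing time (a new reading comes with each control period).
- eyes.grab_frame(name): name is "scene" or "top" or "wrist"; returns a dict with "frame" (384x512x3 uint8, blue, green, red), "range_z" (384x512 float32, m along the optical axis (not along the pixel's ray), 0 where there is no reading), "fx", "fy", "cx", "cy" (pixels), "T" (4x4, takes a point from camera to world coordinates); the wrist camera has in their place "T_tool_cam" (4x4, takes a point from camera to tool coordinates, whose origin is the TCP and whose axes are the flange's). Camera axes: x right, y down, z forward; pixel columns grow to the right and rows downward; lengths in m; the calibration is good to about 2 mm. A picture is of the moment at which its call begins: read the wrist's pose just before it.
- workorder.hand_in(): hands the job in, once; it reports no verdict.
Trained networks look in the newest picture that a camera, given by its name, has taken for a name from the list of things; names that differ only in an ending like _2 or _b are one class to them, and where a whole thing is asked for, a point or a joint stands for the part that bears it (a point fixed in the world has none). Each returns a list of dicts, best first, with "confidence" (0 to 1); they miss things now and then, are a little off and sometimes report something else, mostly with a low value. They report only what shows in the picture. A call takes as long as a camera call. They do not tell look-alikes from the thing itself.
- spotter.boxes_of(camera, target): "position" ([column, row] as shares, 0 to 1, of the picture: columns of its width, rows of its height, amid what is visible of it).
- spotter.masks_of(camera, target): "mask" (384x512 bool, what is visible of it) and "position" ([column, row] as shares, 0 to 1, of the picture: columns of its width, rows of its height, amid what is visible of it).
The state is a dict: "clock": time; "joints": joint angles; "qvel": joint speeds; "tau": joint torques, N m; "tcp_pos": TCP position; "orientation": TCP orientation; "contact_force": force on the tool from outside, world axes, zero at the start; "moment": the same for the moment, N m; "grip_width": finger opening in m.
Only numpy, scipy, OpenCV 4.12 (cv2) and the standard library are available. Lean on these libraries where they do the work, as an engineer would, in place of code of your own. Each camera call takes 0.05 s, during which the arm holds its last target.

### The job

The purple stoppers on the five sample tubes in the wooden rack were only set in loosely. Work along the row with your fingertips in one pass, starting at the rack's yellow end, and press each stopper in turn gently down until it is fully home, staying within a few centimetres of the row until the last one is done. Do not lift any tube, leave the red-capped tubes, the dropper bottle and the specimen pot alone, and finish with the hand clear.

Things in the scene. Friction and masses are not known exactly. Their poses are not given: they have to be found in the camera images.
- rack: Fixed brown wooden rack, 80 (its x) x 170 (y) x 60 mm high, any yaw, with a yellow end block 16 mm thick on its +y end. Origin: centre of the brown block's underside, on the worktop; z up. Five tubes with purple stoppers stand loose in the row x = -20 mm at y = 64, 32, 0, -32, -64; two shorter red-capped tubes in the row x = +20 at y = 48 and -16. Holes 50 mm deep, 1 mm wider than the tubes.
- stopper1_top (a point): Centre of the top face of purple stopper 1 (the one next to the yellow end). Flange 19.6 mm across, 8 mm high, on a white plug that slides in the mouth of a clear tube. Home, the flange sits on the rim, its top 118 mm above the worktop; now each is 5 to 8 mm higher, white plug showing. Slides down under about 3 N, stays where left, stops hard at home.
- stopper2_top (a point): Centre of the top face of purple stopper 2 (number 2 counted from the yellow end). Same as stopper 1.
- stopper3_top (a point): Centre of the top face of purple stopper 3 (number 3 counted from the yellow end). Same as stopper 1.
- stopper4_top (a point): Centre of the top face of purple stopper 4 (number 4 counted from the yellow end). Same as stopper 1.
- stopper5_top (a point): Centre of the top face of purple stopper 5 (the one farthest from the yellow end). Same as stopper 1.
- stopper1 (a joint): How far stopper 1 stands proud of home, in m: 0 = fully home on the tube's rim, 0.010 = the most it can be raised.
- stopper2 (a joint): How far stopper 2 stands proud of home, in m: 0 = fully home on the tube's rim, 0.010 = the most it can be raised.
- stopper3 (a joint): How far stopper 3 stands proud of home, in m: 0 = fully home on the tube's rim, 0.010 = the most it can be raised.
- stopper4 (a joint): How far stopper 4 stands proud of home, in m: 0 = fully home on the tube's rim, 0.010 = the most it can be raised.
- stopper5 (a joint): How far stopper 5 stands proud of home, in m: 0 = fully home on the tube's rim, 0.010 = the most it can be raised.
- tube1: The loose clear 16 x 100 mm tube under stopper 1, 25 g with stopper. Origin at the centre of its foot, which rests on the floor of its hole 10 mm above the worktop; z up along the tube.
- tube2: The loose clear 16 x 100 mm tube under stopper 2, 25 g with stopper. Origin at the centre of its foot, which rests on the floor of its hole 10 mm above the worktop; z up along the tube.
- tube3: The loose clear 16 x 100 mm tube under stopper 3, 25 g with stopper. Origin at the centre of its foot, which rests on the floor of its hole 10 mm above the worktop; z up along the tube.
- tube4: The loose clear 16 x 100 mm tube under stopper 4, 25 g with stopper. Origin at the centre of its foot, which rests on the floor of its hole 10 mm above the worktop; z up along the tube.
- tube5: The loose clear 16 x 100 mm tube under stopper 5, 25 g with stopper. Origin at the centre of its foot, which rests on the floor of its hole 10 mm above the worktop; z up along the tube.
- serum_a_mid (a point): Loose short clear tube, 13 mm across, with a red screw cap (16 mm), 84 mm long, in the rack's other row nearer the yellow end; its top is 94 mm above the worktop. Point: half-way up.
- serum_b_mid (a point): A second such red-capped tube in the same row. Point: half-way up.
- dropper_mid (a point): Loose small amber dropper bottle with black cap, 34 mm across, 75 mm high, standing on the worktop beside the red-capped row. Point: half-way up.
- pot_mid (a point): Loose white specimen pot with blue lid, 58 mm across, 57 mm high, standing on the worktop beside the purple-stoppered row. Point: half-way up.
Mind the look-alikes: they are no part of the job. Leave any green look-alike of the tube3 alone.

How it is judged:
By the outcome, as a careful person would: the job done as asked, in the order asked, and still so for the second after the job is handed in, with the robot touching nothing.
It also fails if it takes over 48 s, if anything falls off the work surface, if the arm or the gripper's body presses on something with over 40 N, if the wrist force passes 120 N, or if a joint passes its speed limit or range.

## Working session

There is one attempt and no reset: what is moved stays moved. The work goes in short steps, Python scripts to look and compute and a tool call to move; the robot and the scene stay as the last step left them, time stands still between calls to the robot, and variables do not carry over. Pictures are saved under pics/ and viewed, and the job is handed in when it is done.

Besides the shell and the picture viewer there is one more tool, called after "Call:" as name([rows], argument=value, ...), one row to a line, values as JSON. drive_tool: Moves the arm, as the interface text tells. Scaled input: -1 to 1 covers 20 mm each way for a shift and 8 degrees each way for a turn. Its arguments: {"type":"object","properties":{"commands":{"type":"array","items":{"type":"object","properties":{"rx":{"type":"number"},"ry":{"type":"number"},"rz":{"type":"number"},"tx":{"type":"number"},"ty":{"type":"number"},"tz":{"type":"number"},"grip":{"type":"number"}}}},"grip_force":{"type":"number"}},"required":["commands"]}

```bash
mkdir -p pics; cat > h.py <<'E'
from bench import status, eyes, workorder, spotter, r
import numpy as np, cv2
def pts(f):
    z=f["range_z"]; v,u=np.mgrid[0:384,0:512]
    P=np.stack([(u-f["cx"])/f["fx"]*z,(v-f["cy"])/f["fy"]*z,z,np.ones_like(z)],-1)
    return (P@f["T"].T)[...,:3]
E
python3 - <<'E'
from h import *
print(status.get_obs())
for n in("top","scene"):
    f=eyes.grab_frame(n); np.savez(f"{n}.npz",**f); cv2.imwrite(f"pics/{n}0.png",f["frame"])
    print(n,f["T"],f["fx"])
E
```

```text
{'clock': 0.0, 'joints': array([-1.36809915,  0.47779637,  0.02234508,  1.55643046, -0.01151939,
        1.10926859, -0.08308778]), 'qvel': array([ 0.0017127 , -0.0008023 , -0.00059862, -0.00147658,  0.00080145,
        0.00198287, -0.00089859]), 'tau': array([-5.16722284e-04, -5.96446073e+01,  1.60778783e+00, -2.81201559e+01,
        1.25035390e-02,  9.11889510e-03,  1.34228975e-07]), 'tcp_pos': array([0.20626237, 0.64211334, 0.23033716]), 'orientation': array([-4.86179719e-01, -3.10358295e+00,  2.77639095e-03]), 'contact_force': array([ 0.59540736,  0.05978431, -0.273632  ]), 'moment': array([ 0.04618971, -0.01439525,  0.00974449]), 'grip_width': 0.08540301716216442}
top [[ 0.00233824 -0.96724687  0.25382677  0.42788726]
 [-0.99997668 -0.00389022 -0.00561254  0.05586323]
 [ 0.00641615 -0.25380773 -0.96723341  0.7137008 ]
 [ 0.          0.          0.          1.        ]] 440.44011292392094
scene [[ 0.63389872  0.65601527 -0.40965397  0.84535887]
 [ 0.7734094  -0.5354726   0.33927422 -0.17752627]
 [ 0.00321059 -0.53189573 -0.84680377  0.63631872]
 [ 0.          0.          0.          1.        ]] 372.70932848780484
```

View pics/top0.png

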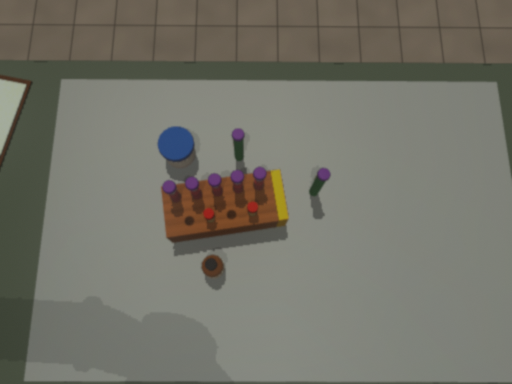

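View pics/scene0.png

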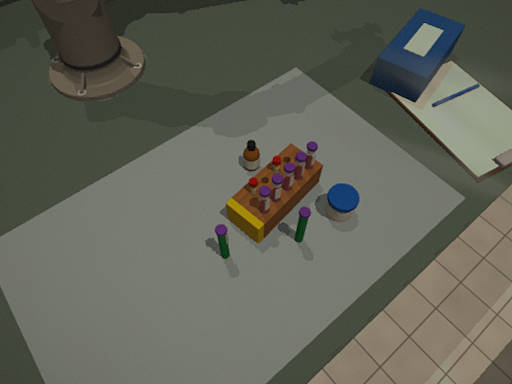

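The top view shows the rack's purple stoppers at pixels (260,174), (237,177), (215,181), (192,184) and (169,187), with the yellow end on the right at (279,196). Green look-alike tubes stand on the worktop at (238,135) and (323,175). The pot is at (176,144) and the dropper at (212,266). Next I'll measure positions.

```bash
python3 - <<'E'
from h import *
for n in("top","scene"):
    f=dict(np.load(f"{n}.npz")); P=pts(f); img=f["frame"]
    hsv=cv2.cvtColor(img,cv2.COLOR_BGR2HSV)
    def rep(name,m,minA=15):
        k,l,s,c=cv2.connectedComponentsWithStats(m.astype(np.uint8))
        for i in range(1,k):
            if s[i,4]<minA: continue
            q=P[(l==i)&(f["range_z"]>0)]; top=np.percentile(q[:,2],90)
            t=q[q[:,2]>top-0.006]
            print(n,name,c[i].round(1),s[i,4],"top z",top.round(4),"c",((t.max(0)+t.min(0))/2).round(4),t.mean(0).round(4),"ext",np.ptp(t,axis=0).round(3))
    H,S,V=hsv[...,0],hsv[...,1],hsv[...,2]
    rep("purple",(H>125)&(H<158)&(S>90)&(V>50))
    rep("yellow",(H>20)&(H<32)&(S>150)&(V>90),50)
    rep("blue",(H>100)&(H<120)&(S>150)&(V>70),100)
    rep("red",((H<4)|(H>176))&(S>200)&(V>110))
    rep("green",(H>45)&(H<85)&(S>100)&(V>20),40)
    rep("brown",(H>4)&(H<16)&(S>120)&(V>60),200)
    x0=(120,100,350,300) if n=="top" else (190,120,370,270)
    c=img[x0[1]:x0[3],x0[0]:x0[2]]; cv2.imwrite(f"pics/{n}c.png",cv2.resize(c,None,fx=3.4,fy=3,interpolation=2)[:600,:800] if 0 else cv2.resize(c,None,fx=3,fy=3,interpolation=2))
E
```

```text
top purple [237.8 134.2] 96 top z 0.1084 c [0.6686 0.0706 0.1061] [0.6685 0.071  0.1069] ext [0.016 0.015 0.007]
top purple [259.4 173.3] 113 top z 0.1248 c [0.6039 0.0396 0.1242] [0.6038 0.0399 0.1235] ext [0.016 0.015 0.006]
top purple [323.3 174. ] 104 top z 0.1085 c [ 0.6083 -0.053   0.1071] [ 0.608  -0.0525  0.107 ] ext [0.015 0.016 0.005]
top purple [236.9 176.2] 123 top z 0.1257 c [0.6    0.071  0.1236] [0.5991 0.0711 0.1243] ext [0.017 0.017 0.006]
top purple [214.2 179.7] 121 top z 0.1252 c [0.5945 0.103  0.1236] [0.5941 0.1026 0.1239] ext [0.015 0.017 0.006]
top purple [191.4 183.1] 125 top z 0.124 c [0.5899 0.1343 0.1219] [0.5893 0.1344 0.1227] ext [0.017 0.016 0.007]
top purple [168.5 186.5] 117 top z 0.1234 c [0.5848 0.1661 0.1222] [0.5845 0.1659 0.1222] ext [0.016 0.016 0.005]
top yellow [278.9 195.2] 491 top z 0.0626 c [0.5891 0.0083 0.0609] [0.5885 0.0084 0.0611] ext [0.078 0.024 0.008]
top blue [175.3 143.2] 839 top z 0.0579 c [0.673  0.1709 0.0564] [0.6729 0.171  0.0564] ext [0.053 0.053 0.007]
top red [252.1 206.7] 62 top z 0.0945 c [0.5623 0.0497 0.0938] [0.5625 0
[... 1409 characters left out ...]
54 0.006]
scene red [276.3 158.8] 34 top z 0.0946 c [0.5552 0.1111 0.0935] [0.5546 0.1106 0.0936] ext [0.014 0.013 0.004]
scene red [252.9 180.5] 39 top z 0.0943 c [0.5638 0.0479 0.0935] [0.5644 0.0479 0.0934] ext [0.013 0.013 0.004]
scene green [300.4 229.1] 186 top z 0.0854 c [0.6717 0.0664 0.0874] [0.6735 0.0654 0.0867] ext [0.014 0.007 0.014]
scene green [223.3 246.9] 163 top z 0.0845 c [ 0.6129 -0.0578  0.0877] [ 0.6146 -0.0585  0.0861] ext [0.009 0.008 0.017]
scene brown [287.5 157.2] 309 top z 0.0616 c [0.5663 0.1284 0.0902] [0.5485 0.1466 0.0629] ext [0.081 0.101 0.069]
scene brown [277.1 194.6] 2199 top z 0.0606 c [0.5811 0.0983 0.089 ] [0.5875 0.0738 0.0602] ext [0.095 0.177 0.069]
```

View pics/topc.png

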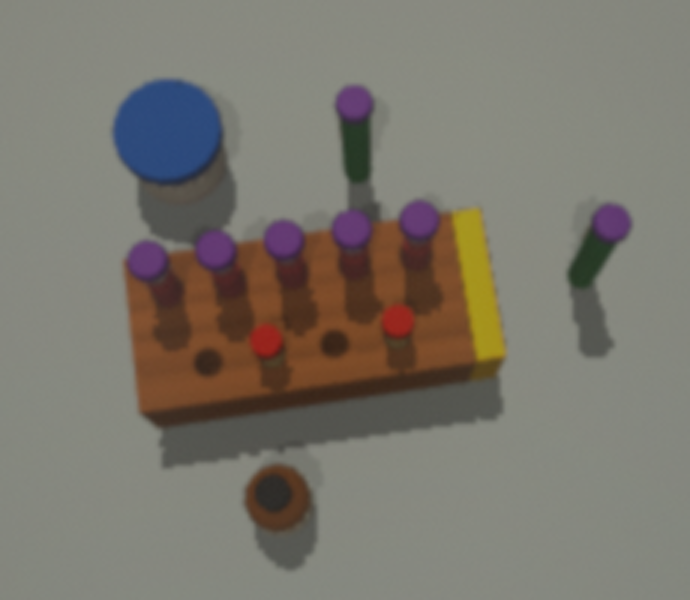

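View pics/scenec.png

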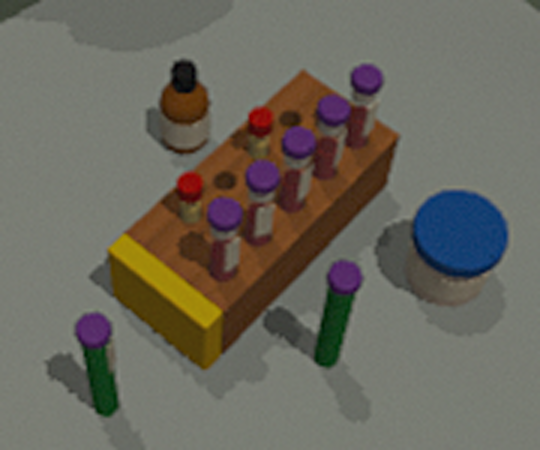

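Stoppers 1 to 5 are in the rack at about (0.605,0.039), (0.601,0.070), (0.596,0.102), (0.591,0.133) and (0.586,0.165). Their tops measure 0.1234–0.1257 m, which fits 118 mm plus 5–8 mm. The spacing is about 32 mm, as described. The two green tubes, with tops at 0.108, stand on the worktop and I'll ignore them. I'll approach stopper 1 with the fingers shut and turned so the narrow 22 mm side lies along the row.

Call:
drive_tool([
  {"tx": 0.62,"ty": -0.94,"rz": -0.25,"grip": 1},
  {"tx": 0.62,"ty": -0.94,"rz": -0.25,"grip": 1},
  {"tx": 0.62,"ty": -0.94,"rz": -0.25,"grip": 1},
  {"tx": 0.62,"ty": -0.94,"rz": -0.25,"grip": 1},
  {"tx": 0.62,"ty": -0.94,"rz": -0.25,"grip": 1},
  {"tx": 0.62,"ty": -0.94,"rz": -0.25,"grip": 1},
  {"tx": 0.62,"ty": -0.94,"rz": -0.25,"grip": 1},
  {"tx": 0.62,"ty": -0.94,"rz": -0.25,"grip": 1},
  {"tx": 0.62,"ty": -0.94,"rz": -0.25,"grip": 1},
  {"tx": 0.62,"ty": -0.94,"rz": -0.25,"grip": 1},
], grip_force=30)

```text
validation failed for argument at $.co...
```

Call:
drive_tool([
  {"tx": 0.62,"ty": -0.94,"rz": -0.25,"grip": 1},
  {"tx": 0.62,"ty": -0.94,"rz": -0.25,"grip": 1},
  {"tx": 0.62,"ty": -0.94,"rz": -0.25,"grip": 1},
  {"tx": 0.62,"ty": -0.94,"rz": -0.25,"grip": 1},
  {"tx": 0.62,"ty": -0.94,"rz": -0.25,"grip": 1},
  {"tx": 0.62,"ty": -0.94,"rz": -0.25,"grip": 1},
  {"tx": 0.62,"ty": -0.94,"rz": -0.25,"grip": 1},
  {"tx": 0.62,"ty": -0.94,"rz": -0.25,"grip": 1},
  {"tx": 0.62,"ty": -0.94,"rz": -0.25,"grip": 1},
  {"tx": 0.62,"ty": -0.94,"rz": -0.25,"grip": 1},
])

```text
validation failed for argument at $.co...
```

Call:
drive_tool([
  {"tx": 0.62,"ty": -0.94,"rz": -0.25,"grip": 1},
  {"tx": 0.62,"ty": -0.94,"rz": -0.25,"grip": 1},
  {"tx": 0.62,"ty": -0.94,"rz": -0.25,"grip": 1},
  {"tx": 0.62,"ty": -0.94,"rz": -0.25,"grip": 1},
  {"tx": 0.62,"ty": -0.94,"rz": -0.25,"grip": 1},
  {"tx": 0.62,"ty": -0.94,"rz": -0.25,"grip": 1},
  {"tx": 0.62,"ty": -0.94,"rz": -0.25,"grip": 1},
  {"tx": 0.62,"ty": -0.94,"rz": -0.25,"grip": 1},
  {"tx": 0.62,"ty": -0.94,"rz": -0.25,"grip": 1},
  {"tx": 0.62,"ty": -0.94,"rz": -0.25,"grip": 1},
])

```text
validation failed for argument at $.co...
```

The call was refused at the arguments. I'll try a single row with every field filled in.

Call:
drive_tool([
  {"tx": 0.62,"ty": -0.94,"tz": 0,"rx": 0,"ry": 0,"rz": -0.25,"grip": 1},
], grip_force=30)

```text
clock: 0.22
tcp_pos: [0.2174, 0.624, 0.2305]
orientation: [-0.538, -3.094, 0.001]
contact_force: [0.3, 0.1, -0.2]
grip_width: 0.0697
```

Call:
drive_tool([
  {"tx": 0.62,"ty": -0.94,"tz": 0,"rx": 0,"ry": 0,"rz": -0.25,"grip": 1},
  {"tx": 0.62,"ty": -0.94,"tz": 0,"rx": 0,"ry": 0,"rz": -0.25,"grip": 1},
  {"tx": 0.62,"ty": -0.94,"tz": 0,"rx": 0,"ry": 0,"rz": -0.25,"grip": 1},
  {"tx": 0.62,"ty": -0.94,"tz": 0,"rx": 0,"ry": 0,"rz": -0.25,"grip": 1},
  {"tx": 0.62,"ty": -0.94,"tz": 0,"rx": 0,"ry": 0,"rz": -0.25,"grip": 1},
  {"tx": 0.62,"ty": -0.94,"tz": 0,"rx": 0,"ry": 0,"rz": -0.25,"grip": 1},
  {"tx": 0.62,"ty": -0.94,"tz": 0,"rx": 0,"ry": 0,"rz": -0.25,"grip": 1},
  {"tx": 0.62,"ty": -0.94,"tz": 0,"rx": 0,"ry": 0,"rz": -0.25,"grip": 1},
  {"tx": 0.62,"ty": -0.94,"tz": 0,"rx": 0,"ry": 0,"rz": -0.25,"grip": 1},
  {"tx": 0.62,"ty": -0.94,"tz": 0,"rx": 0,"ry": 0,"rz": -0.25,"grip": 1},
])

```text
clock: 1.48
tcp_pos: [0.3436, 0.4346, 0.2313]
orientation: [1.073, 2.953, 0.0]
contact_force: [0.6, 0.7, -0.4]
grip_width: 0.0001
```

Call:
drive_tool([
  {"tx": 0.62,"ty": -0.94,"tz": 0,"rx": 0,"ry": 0,"rz": -0.25,"grip": 1},
  {"tx": 0.62,"ty": -0.94,"tz": 0,"rx": 0,"ry": 0,"rz": -0.25,"grip": 1},
  {"tx": 0.62,"ty": -0.94,"tz": 0,"rx": 0,"ry": 0,"rz": -0.25,"grip": 1},
  {"tx": 0.62,"ty": -0.94,"tz": 0,"rx": 0,"ry": 0,"rz": -0.25,"grip": 1},
  {"tx": 0.62,"ty": -0.94,"tz": 0,"rx": 0,"ry": 0,"rz": -0.25,"grip": 1},
  {"tx": 0.62,"ty": -0.94,"tz": 0,"rx": 0,"ry": 0,"rz": -0.25,"grip": 1},
  {"tx": 0.62,"ty": -0.94,"tz": 0,"rx": 0,"ry": 0,"rz": -0.25,"grip": 1},
  {"tx": 0.62,"ty": -0.94,"tz": 0,"rx": 0,"ry": 0,"rz": -0.25,"grip": 1},
  {"tx": 0.62,"ty": -0.94,"tz": 0,"rx": 0,"ry": 0,"rz": -0.25,"grip": 1},
  {"tx": 0.62,"ty": -0.94,"tz": 0,"rx": 0,"ry": 0,"rz": -0.25,"grip": 1},
])

```text
clock: 2.72
tcp_pos: [0.4676, 0.2466, 0.2313]
orientation: [-1.569, -2.722, -0.0]
contact_force: [0.2, -0.1, 0.5]
grip_width: 0.0002
```

Call:
drive_tool([
  {"tx": 0.62,"ty": -0.94,"tz": 0,"rx": 0,"ry": 0,"rz": -0.25,"grip": 1},
  {"tx": 0.62,"ty": -0.94,"tz": 0,"rx": 0,"ry": 0,"rz": -0.25,"grip": 1},
  {"tx": 0.62,"ty": -0.94,"tz": 0,"rx": 0,"ry": 0,"rz": -0.25,"grip": 1},
  {"tx": 0.62,"ty": -0.94,"tz": 0,"rx": 0,"ry": 0,"rz": -0.25,"grip": 1},
  {"tx": 0.62,"ty": -0.94,"tz": 0,"rx": 0,"ry": 0,"rz": -0.25,"grip": 1},
  {"tx": 0.62,"ty": -0.94,"tz": 0,"rx": 0,"ry": 0,"rz": -0.25,"grip": 1},
  {"tx": 0.62,"ty": -0.94,"tz": 0,"rx": 0,"ry": 0,"rz": -0.25,"grip": 1},
  {"tx": 0.62,"ty": -0.94,"tz": 0,"rx": 0,"ry": 0,"rz": -0.25,"grip": 1},
  {"tx": 0.62,"ty": -0.94,"tz": 0,"rx": 0,"ry": 0,"rz": -0.25,"grip": 1},
  {"tx": 0,"ty": 0,"tz": 0,"rx": 0,"ry": 0,"rz": -0.25,"grip": 1},
])

```text
clock: 3.98
tcp_pos: [0.5794, 0.0762, 0.2313]
orientation: [2.022, 2.403, -0.001]
contact_force: [-0.5, 0.4, -0.6]
grip_width: 0.0001
```

Call:
drive_tool([
  {"tx": 0.64,"ty": -0.94,"tz": 0,"rx": 0,"ry": 0,"rz": 0,"grip": 1},
  {"tx": 0.64,"ty": -0.94,"tz": -0.5,"rx": 0,"ry": 0,"rz": 0,"grip": 1},
  {"tx": 0,"ty": 0,"tz": -0.9,"rx": 0,"ry": 0,"rz": 0,"grip": 1},
  {"tx": 0,"ty": 0,"tz": -0.9,"rx": 0,"ry": 0,"rz": 0,"grip": 1},
  {"tx": 0,"ty": 0,"tz": -0.9,"rx": 0,"ry": 0,"rz": 0,"grip": 1},
  {"tx": 0,"ty": 0,"tz": -0.9,"rx": 0,"ry": 0,"rz": 0,"grip": 1},
  {"tx": 0,"ty": 0,"tz": -0.4,"rx": 0,"ry": 0,"rz": 0,"grip": 1},
  {"tx": 0,"ty": 0,"tz": 0,"rx": 0,"ry": 0,"rz": 0,"grip": 1},
])

```text
clock: 4.97
tcp_pos: [0.6037, 0.0411, 0.1407]
orientation: [-2.015, -2.41, 0.001]
contact_force: [-0.1, -0.6, 0.8]
grip_width: -0.0002
```

```bash
python3 - <<'E'
from h import *
o=status.get_obs(); print(o["clock"],o["tcp_pos"],o["contact_force"])
a=eyes.grab_frame("scene")["frame"][120:270,190:370]; b=eyes.grab_frame("top")["frame"][100:250,140:320]
cv2.imwrite("pics/p1.png",np.hstack([cv2.resize(x,(396,330),interpolation=2) for x in(a,b)]))
E
```

```text
4.975 [0.6037192  0.04113154 0.1406929 ] [-0.12212741 -0.58165003  0.76506733]
```

View pics/p1.png

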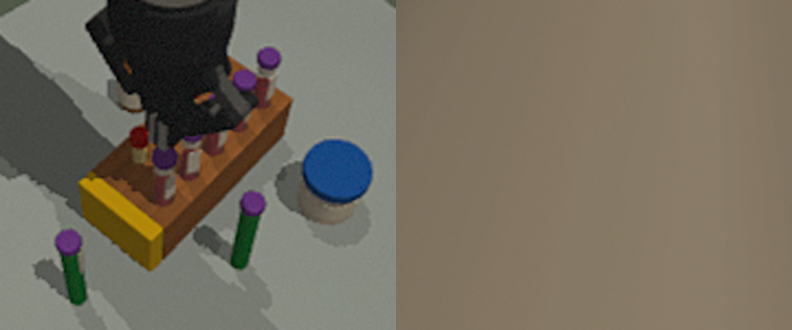

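The left crop (scene) shows the shut fingertips just above stopper 1 at (165,155); the top view is blocked by the arm. Now I'll nudge sideways and press slowly.

Call:
drive_tool([
  {"tx": 0.05,"ty": -0.1,"tz": -0.3,"rx": 0,"ry": 0,"rz": 0,"grip": 1},
  {"tx": 0,"ty": 0,"tz": -0.3,"rx": 0,"ry": 0,"rz": 0,"grip": 1},
  {"tx": 0,"ty": 0,"tz": -0.1,"rx": 0,"ry": 0,"rz": 0,"grip": 1},
  {"tx": 0,"ty": 0,"tz": -0.1,"rx": 0,"ry": 0,"rz": 0,"grip": 1},
  {"tx": 0,"ty": 0,"tz": -0.1,"rx": 0,"ry": 0,"rz": 0,"grip": 1},
])

```text
clock: 5.7
tcp_pos: [0.6054, 0.0391, 0.1236]
orientation: [2.015, 2.41, 0.001]
contact_force: [0.3, -0.4, 2.4]
grip_width: 0.0001
```

Call:
drive_tool([
  {"tx": 0,"ty": 0,"tz": -0.05,"rx": 0,"ry": 0,"rz": 0,"grip": 1},
  {"tx": 0,"ty": 0,"tz": -0.05,"rx": 0,"ry": 0,"rz": 0,"grip": 1},
])

```text
clock: 5.95
tcp_pos: [0.6053, 0.0391, 0.1216]
orientation: [2.015, 2.41, 0.001]
contact_force: [0.6, -0.2, 3.7]
grip_width: 0.0002
```

Contact is about 3 N and the stopper is sliding. I'll continue in 1 mm steps.

Call:
drive_tool([
  {"tx": 0,"ty": 0,"tz": -0.05,"rx": 0,"ry": 0,"rz": 0,"grip": 1},
  {"tx": 0,"ty": 0,"tz": -0.05,"rx": 0,"ry": 0,"rz": 0,"grip": 1},
  {"tx": 0,"ty": 0,"tz": -0.05,"rx": 0,"ry": 0,"rz": 0,"grip": 1},
])

```text
clock: 6.32
tcp_pos: [0.6051, 0.0391, 0.1183]
orientation: [2.015, 2.41, 0.0]
contact_force: [0.2, -0.2, 3.6]
grip_width: -0.0
```

Call:
drive_tool([
  {"tx": 0,"ty": 0,"tz": -0.03,"rx": 0,"ry": 0,"rz": 0,"grip": 1},
])

```text
clock: 6.45
tcp_pos: [0.6055, 0.0391, 0.1181]
orientation: [2.015, 2.409, 0.001]
contact_force: [-0.0, 0.9, 8.3]
grip_width: 0.0002
```

Call:
drive_tool([
  {"tx": 0,"ty": 0,"tz": -0.03,"rx": 0,"ry": 0,"rz": 0,"grip": 1},
])

```text
clock: 6.58
tcp_pos: [0.606, 0.039, 0.118]
orientation: [2.015, 2.409, 0.002]
contact_force: [-0.9, 0.0, 11.2]
grip_width: -0.0002
```

Stopper 1 is home: a hard stop at z 0.118 with 11 N. On to stopper 2.

Call:
drive_tool([
  {"tx": 0,"ty": 0,"tz": 0.9,"rx": 0,"ry": 0,"rz": 0,"grip": 1},
  {"tx": -0.12,"ty": 0.78,"tz": 0,"rx": 0,"ry": 0,"rz": 0,"grip": 1},
  {"tx": -0.12,"ty": 0.78,"tz": 0,"rx": 0,"ry": 0,"rz": 0,"grip": 1},
  {"tx": 0,"ty": 0,"tz": -0.3,"rx": 0,"ry": 0,"rz": 0,"grip": 1},
  {"tx": 0,"ty": 0,"tz": -0.1,"rx": 0,"ry": 0,"rz": 0,"grip": 1},
  {"tx": 0,"ty": 0,"tz": -0.1,"rx": 0,"ry": 0,"rz": 0,"grip": 1},
  {"tx": 0,"ty": 0,"tz": -0.1,"rx": 0,"ry": 0,"rz": 0,"grip": 1},
  {"tx": 0,"ty": 0,"tz": -0.1,"rx": 0,"ry": 0,"rz": 0,"grip": 1},
])

```text
clock: 7.58
tcp_pos: [0.6006, 0.0699, 0.1213]
orientation: [2.016, 2.409, 0.001]
contact_force: [0.4, -0.5, 3.0]
grip_width: 0.0001
```

Call:
drive_tool([
  {"tx": 0,"ty": 0,"tz": -0.07,"rx": 0,"ry": 0,"rz": 0,"grip": 1},
  {"tx": 0,"ty": 0,"tz": -0.07,"rx": 0,"ry": 0,"rz": 0,"grip": 1},
])

```text
clock: 7.82
tcp_pos: [0.6003, 0.0702, 0.1183]
orientation: [2.015, 2.41, 0.0]
contact_force: [0.6, 0.3, 3.1]
grip_width: 0.0
```

Call:
drive_tool([
  {"tx": 0,"ty": 0,"tz": -0.03,"rx": 0,"ry": 0,"rz": 0,"grip": 1},
])

```text
clock: 7.95
tcp_pos: [0.6007, 0.0703, 0.1181]
orientation: [2.015, 2.409, 0.001]
contact_force: [-0.3, 0.1, 8.3]
grip_width: 0.0002
```

Call:
drive_tool([
  {"tx": 0,"ty": 0,"tz": -0.03,"rx": 0,"ry": 0,"rz": 0,"grip": 1},
])

```text
clock: 8.07
tcp_pos: [0.601, 0.0703, 0.118]
orientation: [2.015, 2.409, 0.002]
contact_force: [-1.6, -0.5, 10.9]
grip_width: 0.0
```

Call:
drive_tool([
  {"tx": 0,"ty": 0,"tz": 0.9,"rx": 0,"ry": 0,"rz": 0,"grip": 1},
  {"tx": -0.12,"ty": 0.79,"tz": 0,"rx": 0,"ry": 0,"rz": 0,"grip": 1},
  {"tx": -0.12,"ty": 0.79,"tz": 0,"rx": 0,"ry": 0,"rz": 0,"grip": 1},
  {"tx": 0,"ty": 0,"tz": -0.3,"rx": 0,"ry": 0,"rz": 0,"grip": 1},
  {"tx": 0,"ty": 0,"tz": -0.1,"rx": 0,"ry": 0,"rz": 0,"grip": 1},
  {"tx": 0,"ty": 0,"tz": -0.1,"rx": 0,"ry": 0,"rz": 0,"grip": 1},
  {"tx": 0,"ty": 0,"tz": -0.1,"rx": 0,"ry": 0,"rz": 0,"grip": 1},
  {"tx": 0,"ty": 0,"tz": -0.1,"rx": 0,"ry": 0,"rz": 0,"grip": 1},
])

```text
clock: 9.07
tcp_pos: [0.5958, 0.1015, 0.1214]
orientation: [2.016, 2.409, 0.001]
contact_force: [0.3, 0.9, 3.1]
grip_width: 0.0001
```

Call:
drive_tool([
  {"tx": 0,"ty": 0,"tz": -0.07,"rx": 0,"ry": 0,"rz": 0,"grip": 1},
  {"tx": 0,"ty": 0,"tz": -0.07,"rx": 0,"ry": 0,"rz": 0,"grip": 1},
])

```text
clock: 9.32
tcp_pos: [0.5955, 0.1018, 0.1183]
orientation: [2.015, 2.41, 0.0]
contact_force: [0.5, 0.5, 2.6]
grip_width: -0.0002
```

Call:
drive_tool([
  {"tx": 0,"ty": 0,"tz": -0.03,"rx": 0,"ry": 0,"rz": 0,"grip": 1},
])

```text
clock: 9.45
tcp_pos: [0.5959, 0.1019, 0.1181]
orientation: [2.015, 2.409, 0.001]
contact_force: [-1.0, 0.1, 7.6]
grip_width: 0.0004
```

Call:
drive_tool([
  {"tx": 0,"ty": 0,"tz": -0.03,"rx": 0,"ry": 0,"rz": 0,"grip": 1},
])

```text
clock: 9.57
tcp_pos: [0.5963, 0.1019, 0.118]
orientation: [2.015, 2.409, 0.002]
contact_force: [-0.9, -0.7, 11.5]
grip_width: -0.0003
```

Stoppers 2 and 3 are home with the same force signature. Stopper 4 is at (0.5907, 0.1332).

Call:
drive_tool([
  {"tx": 0,"ty": 0,"tz": 0.9,"rx": 0,"ry": 0,"rz": 0,"grip": 1},
  {"tx": -0.12,"ty": 0.79,"tz": 0,"rx": 0,"ry": 0,"rz": 0,"grip": 1},
  {"tx": -0.12,"ty": 0.79,"tz": 0,"rx": 0,"ry": 0,"rz": 0,"grip": 1},
  {"tx": 0,"ty": 0,"tz": -0.3,"rx": 0,"ry": 0,"rz": 0,"grip": 1},
  {"tx": 0,"ty": 0,"tz": -0.1,"rx": 0,"ry": 0,"rz": 0,"grip": 1},
  {"tx": 0,"ty": 0,"tz": -0.1,"rx": 0,"ry": 0,"rz": 0,"grip": 1},
  {"tx": 0,"ty": 0,"tz": -0.1,"rx": 0,"ry": 0,"rz": 0,"grip": 1},
  {"tx": 0,"ty": 0,"tz": -0.1,"rx": 0,"ry": 0,"rz": 0,"grip": 1},
])

```text
clock: 10.58
tcp_pos: [0.5911, 0.1331, 0.1214]
orientation: [2.016, 2.409, 0.001]
contact_force: [-1.0, -0.5, 2.8]
grip_width: -0.0001
```

Call:
drive_tool([
  {"tx": 0,"ty": 0,"tz": -0.07,"rx": 0,"ry": 0,"rz": 0,"grip": 1},
  {"tx": 0,"ty": 0,"tz": -0.07,"rx": 0,"ry": 0,"rz": 0,"grip": 1},
])

```text
clock: 10.82
tcp_pos: [0.5908, 0.1334, 0.1184]
orientation: [2.015, 2.41, 0.001]
contact_force: [-1.3, 0.2, 3.1]
grip_width: 0.0001
```

Call:
drive_tool([
  {"tx": 0,"ty": 0,"tz": -0.03,"rx": 0,"ry": 0,"rz": 0,"grip": 1},
])

```text
clock: 10.95
tcp_pos: [0.5911, 0.1335, 0.1181]
orientation: [2.015, 2.41, 0.001]
contact_force: [-0.0, 0.4, 6.8]
grip_width: -0.0001
```

Call:
drive_tool([
  {"tx": 0,"ty": 0,"tz": -0.03,"rx": 0,"ry": 0,"rz": 0,"grip": 1},
])

```text
clock: 11.08
tcp_pos: [0.5916, 0.1335, 0.118]
orientation: [2.015, 2.409, 0.003]
contact_force: [-0.2, -0.6, 10.2]
grip_width: 0.0003
```

Call:
drive_tool([
  {"tx": 0,"ty": 0,"tz": 0.9,"rx": 0,"ry": 0,"rz": 0,"grip": 1},
  {"tx": -0.12,"ty": 0.79,"tz": 0,"rx": 0,"ry": 0,"rz": 0,"grip": 1},
  {"tx": -0.12,"ty": 0.79,"tz": 0,"rx": 0,"ry": 0,"rz": 0,"grip": 1},
  {"tx": 0,"ty": 0,"tz": -0.3,"rx": 0,"ry": 0,"rz": 0,"grip": 1},
  {"tx": 0,"ty": 0,"tz": -0.1,"rx": 0,"ry": 0,"rz": 0,"grip": 1},
  {"tx": 0,"ty": 0,"tz": -0.1,"rx": 0,"ry": 0,"rz": 0,"grip": 1},
  {"tx": 0,"ty": 0,"tz": -0.1,"rx": 0,"ry": 0,"rz": 0,"grip": 1},
  {"tx": 0,"ty": 0,"tz": -0.1,"rx": 0,"ry": 0,"rz": 0,"grip": 1},
])

```text
clock: 12.08
tcp_pos: [0.5863, 0.1648, 0.1214]
orientation: [2.016, 2.409, 0.001]
contact_force: [-0.5, -0.6, 3.7]
grip_width: 0.0004
```

Call:
drive_tool([
  {"tx": 0,"ty": 0,"tz": -0.07,"rx": 0,"ry": 0,"rz": 0,"grip": 1},
  {"tx": 0,"ty": 0,"tz": -0.07,"rx": 0,"ry": 0,"rz": 0,"grip": 1},
])

```text
clock: 12.32
tcp_pos: [0.5861, 0.165, 0.1185]
orientation: [2.015, 2.41, 0.001]
contact_force: [0.5, 0.3, 3.8]
grip_width: -0.0002
```

Call:
drive_tool([
  {"tx": 0,"ty": 0,"tz": -0.03,"rx": 0,"ry": 0,"rz": 0,"grip": 1},
])

```text
clock: 12.45
tcp_pos: [0.5863, 0.1651, 0.1181]
orientation: [2.015, 2.409, 0.001]
contact_force: [-0.9, -0.3, 7.2]
grip_width: -0.0001
```

Call:
drive_tool([
  {"tx": 0,"ty": 0,"tz": -0.03,"rx": 0,"ry": 0,"rz": 0,"grip": 1},
])

```text
clock: 12.58
tcp_pos: [0.5868, 0.1652, 0.1181]
orientation: [2.015, 2.409, 0.003]
contact_force: [-0.1, -0.4, 10.0]
grip_width: -0.0001
```

All five are pressed. Next I'll rise straight up and then move away, so both cameras can see the row.

Call:
drive_tool([
  {"tx": 0,"ty": 0,"tz": 0.5,"rx": 0,"ry": 0,"rz": 0,"grip": 1},
  {"tx": 0,"ty": 0,"tz": 0.9,"rx": 0,"ry": 0,"rz": 0,"grip": 1},
  {"tx": 0,"ty": 0,"tz": 0.9,"rx": 0,"ry": 0,"rz": 0,"grip": 1},
  {"tx": 0,"ty": 0,"tz": 0.9,"rx": 0,"ry": 0,"rz": 0,"grip": 1},
  {"tx": 0,"ty": 0,"tz": 0.9,"rx": 0,"ry": 0,"rz": 0,"grip": 1},
  {"tx": 0,"ty": 0,"tz": 0.9,"rx": 0,"ry": 0,"rz": 0,"grip": 1},
  {"tx": -0.6,"ty": 0.9,"tz": 0,"rx": 0,"ry": 0,"rz": 0,"grip": 1},
  {"tx": -0.6,"ty": 0.9,"tz": 0,"rx": 0,"ry": 0,"rz": 0,"grip": 1},
  {"tx": -0.6,"ty": 0.9,"tz": 0,"rx": 0,"ry": 0,"rz": 0,"grip": 1},
  {"tx": -0.6,"ty": 0.9,"tz": 0,"rx": 0,"ry": 0,"rz": 0,"grip": 1},
])

```text
clock: 13.82
tcp_pos: [0.5375, 0.2377, 0.2178]
orientation: [2.015, 2.41, 0.0]
contact_force: [-0.2, 0.1, -0.5]
grip_width: -0.0004
```

Call:
drive_tool([
  {"tx": -0.6,"ty": 0.9,"tz": 0,"rx": 0,"ry": 0,"rz": 0.25,"grip": 1},
  {"tx": -0.6,"ty": 0.9,"tz": 0,"rx": 0,"ry": 0,"rz": 0.25,"grip": 1},
  {"tx": -0.6,"ty": 0.9,"tz": 0,"rx": 0,"ry": 0,"rz": 0.25,"grip": 1},
  {"tx": -0.6,"ty": 0.9,"tz": 0,"rx": 0,"ry": 0,"rz": 0.25,"grip": 1},
  {"tx": -0.6,"ty": 0.9,"tz": 0,"rx": 0,"ry": 0,"rz": 0.25,"grip": 1},
  {"tx": -0.6,"ty": 0.9,"tz": 0,"rx": 0,"ry": 0,"rz": 0.25,"grip": 1},
  {"tx": -0.6,"ty": 0.9,"tz": 0,"rx": 0,"ry": 0,"rz": 0.25,"grip": 1},
  {"tx": -0.6,"ty": 0.9,"tz": 0,"rx": 0,"ry": 0,"rz": 0.25,"grip": 1},
  {"tx": -0.6,"ty": 0.9,"tz": 0,"rx": 0,"ry": 0,"rz": 0.25,"grip": 1},
  {"tx": 0,"ty": 0,"tz": 0,"rx": 0,"ry": 0,"rz": 0,"grip": 1},
])

```text
clock: 15.08
tcp_pos: [0.4283, 0.4012, 0.217]
orientation: [-1.608, -2.698, -0.0]
contact_force: [-0.2, -1.0, 0.1]
grip_width: -0.0002
```

```bash
python3 - <<'E'
from h import *
o=status.get_obs(); print(o["clock"],o["tcp_pos"],o["contact_force"])
ims=[]
for n in("top","scene"):
    f=eyes.grab_frame(n); P=pts(f); img=f["frame"]
    hsv=cv2.cvtColor(img,cv2.COLOR_BGR2HSV);H,S,V=hsv[...,0],hsv[...,1],hsv[...,2]
    for name,m,a in(("purple",(H>125)&(H<158)&(S>90)&(V>50),15),("blue",(H>100)&(H<120)&(S>150)&(V>70),100),("red",((H<4)|(H>176))&(S>200)&(V>110),15)):
        k,l,s,c=cv2.connectedComponentsWithStats(m.astype(np.uint8))
        for i in range(1,k):
            if s[i,4]<a: continue
            q=P[(l==i)&(f["range_z"]>0)]; top=np.percentile(q[:,2],90); t=q[q[:,2]>top-0.006]
            print(n,name,c[i].round(1),top.round(4),((t.max(0)+t.min(0))/2).round(4)[:2])
    x=img[100:300,120:350] if n=="top" else img[120:270,190:370]
    ims.append(cv2.resize(x,(396,340),interpolation=2))
cv2.imwrite("pics/p2.png",np.hstack(ims))
E
```

```text
15.075 [0.42827483 0.40119244 0.21695484] [-0.15998883 -0.97421128  0.0729783 ]
top purple [237.7 134.2] 0.1084 [0.6689 0.0706]
top purple [259.3 174.5] 0.1185 [0.6042 0.0401]
top purple [323.3 173.9] 0.1084 [ 0.6082 -0.0529]
top purple [237.1 177.6] 0.1181 [0.5996 0.0712]
top purple [214.5 181.1] 0.1183 [0.5944 0.1027]
top purple [191.9 184. ] 0.1187 [0.5899 0.1342]
top purple [169.4 187.6] 0.1187 [0.5844 0.1661]
top blue [175.3 143.2] 0.0578 [0.6733 0.1707]
top red [252.  206.5] 0.0943 [0.5627 0.0497]
top red [208.3 213.1] 0.0945 [0.5532 0.1121]
scene purple [311.7 147.5] 0.1183 [0.5869 0.1636]
scene purple [300.5 158.3] 0.1183 [0.5923 0.1324]
scene purple [289.1 169.4] 0.1182 [0.5966 0.1014]
scene purple [276.9 181. ] 0.1182 [0.6014 0.0698]
scene purple [264.4 193. ] 0.1185 [0.6074 0.038 ]
scene purple [304.4 212. ] 0.1086 [0.671  0.0696]
scene purple [220.8 229.9] 0.1087 [ 0.611  -0.0547]
scene blue [428.9  31.8] 0.0807 [0.4913 0.6361]
scene blue [343.2 196.7] 0.0577 [0.676  0.1691]
scene red [276.3 158.8] 0.0947 [0.555  0.1107]
scene red [252.9 180.6] 0.0945 [0.5641 0.0481]
```

View pics/p2.png

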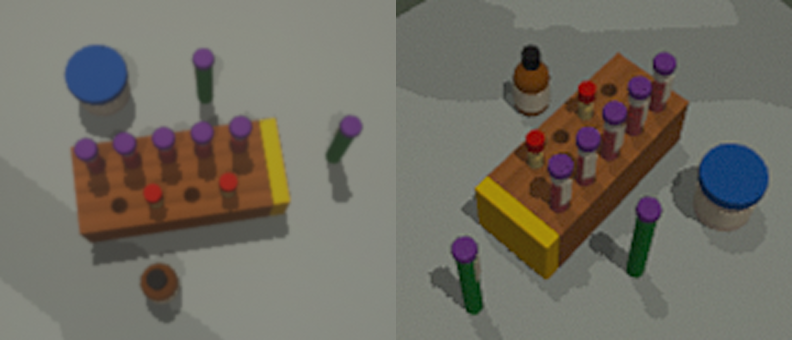

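Both views show all five stoppers seated, with tops at 0.118–0.119 m against 0.118 for home. The red caps, pot, dropper bottle and green tubes are where they were, and the hand is clear at (0.43, 0.40, 0.22).

```bash
python3 -c "
from h import *
print(workorder.hand_in())"
```

```text
the job is handed in; nothing more can be done
None
```

I pressed all five purple stoppers home in one pass, 1 to 5 from the yellow end, using the shut fingertips, and handed the job in at about 15 s.

- **Pressing:** each stopper slid down under about 3 N and stopped hard at a tip height of 0.118 m. The highest force I read on any of them was 10–11.5 N.
- **Final check:** both cameras put the five stopper tops at 0.1181–0.1187 m, against 0.118 m for fully home; before, they were at 0.1234–0.1257 m. The red caps, pot and green look-alikes measured unmoved, to within 1 mm. The dropper bottle I only checked by eye, and it looked undisturbed.
- **Hand:** it finished clear of everything, at about (0.43, 0.40, 0.22).
- **Failures and disagreements:** my first three move calls were refused for rows with missing fields and moved nothing. The two cameras disagreed by up to about 3 mm sideways, so I aimed at the average of the two. No check failed.

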